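# Hold the ring polisher's lid at the jog position

## Robot

A 7-joint arm with a two-finger parallel gripper is mounted at the origin on the work surface. World frame = base frame: x ahead of the robot, y to its left, z up, the work surface at z = 0. Lengths are in m, angles in rad, forces in N, time in s.
With the tool pointing down it reaches from about 0.4 to 0.85 m from the base axis. Payload 4.5 kg.
Tool frame: the origin (TCP) lies at the very end of the fingers, on their centre line; the grasp point (between the pads) lies 19 mm behind it; z points along the fingers, x is the direction in which the jaws open and shut, and the axes are right-handed (so a half turn about z gives the same grasp; the last joint's range is limited). The gripper opens to 88 mm and grips with 3 to 60 N. Pads are 18 mm wide; open, the fingers measure 123 mm over their backs; the gripper's body (75 mm by 187 mm) begins 45 mm behind the grasp point.
Start: joints at [1.226, 0.689, -0.195, 1.565, 0.157, 0.902, -0.215], TCP at [0.231, -0.581, 0.239] pointing down, gripper open.
Joint ranges: [-3.01, 3.01], [-0.46, 2.08], [-1.47, 1.51], [0.13, 2.56], [-1, 4.14], [0.04, 2.09], [-2.66, 2.66]. Speed limits (rad/s): [2.57, 2.57, 3.14, 3.14, 3.14, 3.14, 3.14].

## Interface

Orientations are given as a unit quaternion [x, y, z, w].
In Python, from plant import * gives the robot as it stands.
- The arm moves only by the tool apply_moves, never from a script. Its argument "series" is a list of rows, each an object of numbers: "x", "y", "z": the shift along the tool's x, y, z in units of 80 cm (1.0 is 80 cm); "wx", "wy", "wz": the turn, a rotation vector about the tool's x, y, z in units of pi rad (1.0 is pi rad); "fingers": the opening, from -1 (shut) to 1 (fully open), so that 0 is half open. In form: [{"x": .., "y": .., "z": .., "wx": .., "wy": .., "wz": .., "fingers": ..}, ...]. A call has 1 to 8 rows; each row shifts and turns the pose as measured when the row begins, along the tool's axes as they then stand; what a row does not reach is not made up. A row lasts 1/8 s, in which the tool goes at most 62.5 mm and 10.7 degrees, less where a joint would pass 70% of its speed; a pose out of reach is approached as far as the arm can. A call with a number of a shift or a turn outside -1 to 1 is refused whole. A call with a gripper value outside its range is refused whole. The fingers move at their own pace and stop on an object; "force" is the grip in N (left out, the last holds). Time passes only in rows, so rows that do not move let the fingers close. It gives the time, the measured TCP pose, the force and the opening at its end, in the units of the state.
- get_state(): the state, without advancing time (a new reading comes with each control period).
- snapshot(name): name is "scene" or "side" or "wrist"; returns (picture, depth): 420x560x3 uint8, red, green, blue; 420x560 float32, m along the optical axis (not along the pixel's ray), 0 where there is no reading.
- camera_model(name): a dict with "camera_matrix" (3x3 intrinsics, pixels), "world_from_camera" (4x4, takes a point from camera to world coordinates). Camera axes: x right, y up, looking along -z (the intrinsics and any distortion apply to the point x, -y, -z); pixel columns grow to the right and rows downward; lengths in m; the calibration is good to about 2 mm. A picture is of the moment at which its call begins: read the wrist's pose just before it. camera_model takes no time and is no camera call; for the wrist camera it gives the pose at the moment of the call.
- finish_job(): hands the job in, once; it reports no verdict.
The state is a dict: "clock": time; "q": joint angles; "qd": joint speeds; "joint_torque": joint torques, N m; "tool_pos": TCP position; "eef_rot": TCP orientation; "contact_force": force on the tool from outside, world axes, zero at the start; "moment": the same for the moment, N m; "opening": opening from 0.0 (shut) to 1.0 (fully open).
Only numpy, scipy, OpenCV 4.12 (cv2) and the standard library are available. Lean on these libraries where they do the work, as an engineer would, in place of code of your own. Each camera call takes 0.05 s, during which the arm holds its last target. There are 200 camera calls.

## Task

Close the ring polisher with its own lid, the one with two side pins: drop the pins straight down through the two slots in the pot's collar until the lid sits fully home, then twist it clockwise (seen from above) to the black half-way line and hold it there against the spring, never turning as far as the catch block, where it would click and lock. Finish while still gripping the lid at the half-way line, and leave the other things on the stall where they are.

Things in the scene. Friction and masses are not known exactly. Their poses are not given: they have to be found in the camera images.
- polisher: Ring polisher, fixed: grey housing 170 x 150 x 50 mm (x, y, z) carrying an upright aluminium pot, 120 mm across, top 110 mm above the table. Origin: under the pot's axis, on the table; z up. Nothing stands above the pot's collar but two dark catch blocks, 5 mm high, 53 mm from the axis, 60 degrees clockwise (from above) of the slots: the lock position.
- pot_mouth (a point): Centre of the pot's mouth, on the axis, at the top face of its steel collar (6 mm thick, 110 mm above the table); axes as the polisher's. The collar has a round hole of 56 mm diameter with two slots, 15 mm wide, running out of it along the polisher's +x and -x to 50 mm from the axis.
- half_mark (a point): Middle of the black radial half-way line on the collar, 50 mm from the axis, 30 degrees clockwise (from above) of the +x slot; a second line lies opposite. The lid's pins and bar point at the lines when it is half-way turned.
- driver (a joint): Sprung turntable in the pot; a fork under each slot takes a pin of the seated lid. Radians clockwise from above: 0 rest, forks under slots; 0.52 at the half-way line; 1.05 the catch clicks. The driver's angle is what counts. The spring pushes it back to 0 (0.04 N m at rest, 0.09 at half-way). The forks leave 2 mm play each side of a pin: the driver follows 0.05 rad late.
- bayonet_lid: The polisher's own lid, loose, about 130 g: aluminium disc 76 mm across, from 18 to 23 mm above the origin, over a plug 52 mm across with a chamfered foot. Origin: on the axis at the plug's foot; z up. Unchanged by half a turn. Starts upright on the table on its plug. Home, its origin is 18 mm below the collar's top, the disc on the collar; twisted, the pins are caught under the collar.
- lid_pin (a point): End of the lid's +x pin. Two round steel pins, 10 mm in diameter, lie along the lid's +x and -x, axis 5 mm above the lid's origin, ends 46 mm from the lid's axis, 8 mm beyond the disc.
- lid_handle (a point): Middle of the top of the lid's black bar handle, which runs along the lid's x (in line with the pins): 50 mm long, 14 mm thick (y), from 23 to 57 mm above the lid's origin.
- plain_lid: Another lid, not for this pot: flat aluminium disc 96 mm in diameter, 6 mm thick, with a round black knob (34 mm across, top at 32 mm) and no pins; loose; origin at the centre of its underside. It and the pinned lid lie one on either side of the polisher, which is where varies. Leave it alone.
- ring_cone: Wooden ring cone, 60 mm foot, 105 mm high, standing loose; origin at the centre of its foot. Leave alone.
- paste_jar: Jar of paste, 54 mm across, 55 mm high, loose; origin at the centre of its foot. Leave alone.
- brush: Cleaning brush, about 200 mm long, under 30 mm high, lying between the robot and the polisher, loose; origin underneath it. Leave alone.
- bangle: Brass bangle lying flat, 68 mm across, 10 mm high, loose; origin at the centre of its underside. Leave alone.
- ring_box: Dark closed ring box 55 x 55 x 42 mm, loose; origin at the centre of its underside. Leave alone.
Things that resemble listed ones, but are neither listed nor needed, are in the scene too. Leave any blue, green or turquoise look-alike of the bayonet_lid alone.

How it is judged:
By the outcome, as a careful person would: the job done as asked, in the order asked, and still so for the second after the job is handed in, while the arm keeps its last pose, push and grip.
It also fails if it takes over 45 s, if anything falls off the work surface, if the arm or the gripper's body presses on something with over 40 N, if the wrist force passes 120 N, or if a joint passes its speed limit or range.

## Working session

There is one attempt and no reset: what is moved stays moved. The work goes in short steps, Python scripts to look and compute and a tool call to move; the robot and the scene stay as the last step left them, time stands still between calls to the robot, and variables do not carry over. Pictures are saved under pics/ and viewed, about 8 in all and at most 12, crops included, and the job is handed in when it is done.

Besides the shell and the picture viewer there is one more tool, called as name(argument=value, ...), one argument or row to a line, values as JSON. apply_moves: Moves the arm, as the interface text tells. Its arguments: {"type":"object","properties":{"series":{"type":"array","items":{"type":"object","properties":{"x":{"type":"number"},"y":{"type":"number"},"z":{"type":"number"},"wx":{"type":"number"},"wy":{"type":"number"},"wz":{"type":"number"},"fingers":{"type":"number"}}}},"force":{"type":"number"}},"required":["series"]}

```bash
mkdir -p pics; ls; python3 - <<'E'
from plant import *
import cv2,numpy as np
s=get_state();print(s)
a,da=snapshot("scene");b,db=snapshot("side")
np.savez("s0.npz",a=a,da=da,b=b,db=db)
for n in("scene","side"):
  m=camera_model(n);print(n,{k:np.round(v,4).tolist() if hasattr(v,'__len__') and not isinstance(v,str) else v for k,v in m.items()})
cv2.imwrite("pics/scene.png",a[:,:,::-1]);cv2.imwrite("pics/side.png",b[:,:,::-1])
E
```

```text
pics
{'clock': 0.0, 'q': array([ 1.22581055,  0.69000432, -0.19450742,  1.56634314,  0.15730526,
        0.90249436, -0.21509191]), 'qd': array([ 3.21228429e-04, -2.50456224e-04, -1.58984702e-04,  1.89698242e-03,
       -5.46893471e-05,  2.64766986e-03,  1.99027796e-03]), 'joint_torque': array([ 3.89223374e-05, -5.27578783e+01, -1.26708157e+00, -1.53434712e+01,
       -5.26211062e-02,  6.54359290e-03,  1.56817632e-04]), 'tool_pos': array([ 0.230835  , -0.58012697,  0.23789741]), 'eef_rot': array([ 8.27609681e-01, -5.61303263e-01, -8.05712820e-04, -4.61664765e-04]), 'contact_force': array([-0.80981579,  0.19378443,  1.44028247]), 'moment': array([-0.01124792,  0.01164581,  0.01221176]), 'opening': 1.001256626566223}
scene {'camera_matrix': [[413.4598, 0.0, 285.1728], [0.0, 413.4598, 206.0424], [0.0, 0.0, 1.0]], 'world_from_camera': [[-0.6471, -0.5853, 0.4885, 1.0577], [0.7624, -0.4964, 0.4152, 0.4478], [-0.0005, 0.6411, 0.7674, 0.9502], [0.0, 0.0, 0.0, 1.0]]}
side {'camera_matrix': [[432.1089, 0.0, 270.7439], [0.0, 432.1089, 212.2524], [0.0, 0.0, 1.0]], 'world_from_camera': [[-0.9988, 0.0456, -0.0198, 0.5003], [-0.0462, -0.7048, 0.7079, 0.7335], [0.0183, 0.708, 0.706, 0.836], [0.0, 0.0, 0.0, 1.0]]}
```

View pics/scene.png

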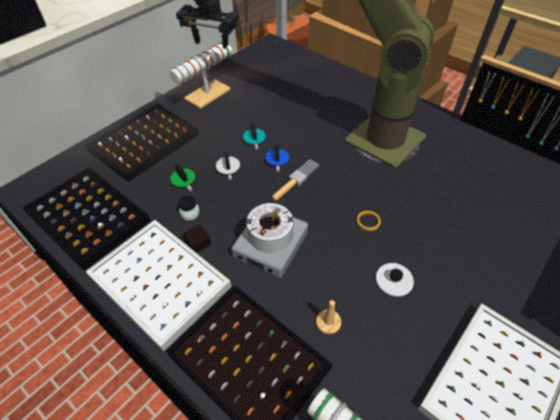

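View pics/side.png

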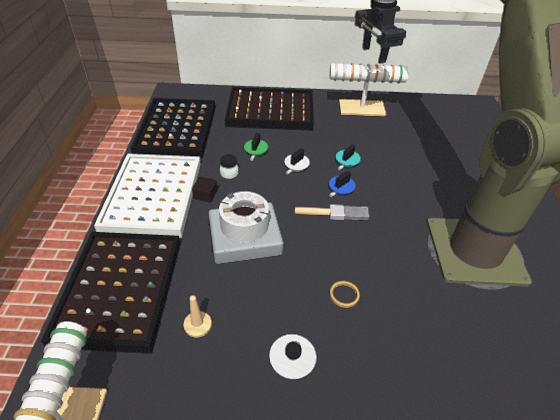

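Candidates in the scene image: aluminium lid with bar (228,165), green (183,177), teal (254,136), blue (277,157), and the plain lid with round knob (396,279). By the description I choose (228,165), which is (297,161) in the side view. Next is a close crop to check it, and positions.

```bash
cat > h.py <<'E'
from plant import *
import cv2,numpy as np
from scipy.spatial.transform import Rotation as R
def ray(m,uv,z):
    K=np.array(m["camera_matrix"]);T=np.array(m["world_from_camera"])
    d=np.linalg.inv(K)@np.array([uv[0],uv[1],1.]);d=T[:3,:3]@(d*[1,-1,-1]);o=T[:3,3]
    return o+d*(z-o[2])/d[2]
def proj(m,p):
    K=np.array(m["camera_matrix"]);T=np.array(m["world_from_camera"])
    c=T[:3,:3].T@(np.asarray(p)-T[:3,3]);c=c*[1,-1,-1];u=K@c;return u[:2]/u[2]
E
python3 - <<'E'
from h import *
d=np.load("s0.npz");a,b=d["a"],d["b"]
for n,u,z in(("scene",(228,165),.023),("side",(297,161),.023),("scene",(270,222),.11),("side",(245,210),.11)):
  print(n,u,ray(camera_model(n),u,z).round(4))
c1=cv2.resize(a[120:220,150:320],None,fx=4.4,fy=4.4,interpolation=2)
c1=cv2.resize(a[125:265,165:315],(640,597),interpolation=2)
cv2.imwrite("pics/c1.png",c1[:,:,::-1])
E
```

```text
scene (228, 165) [ 0.4554 -0.303   0.023 ]
side (297, 161) [ 0.4539 -0.3066  0.023 ]
scene (270, 222) [ 0.5887 -0.0019  0.11  ]
side (245, 210) [0.5824 0.0018 0.11  ]
```

View pics/c1.png

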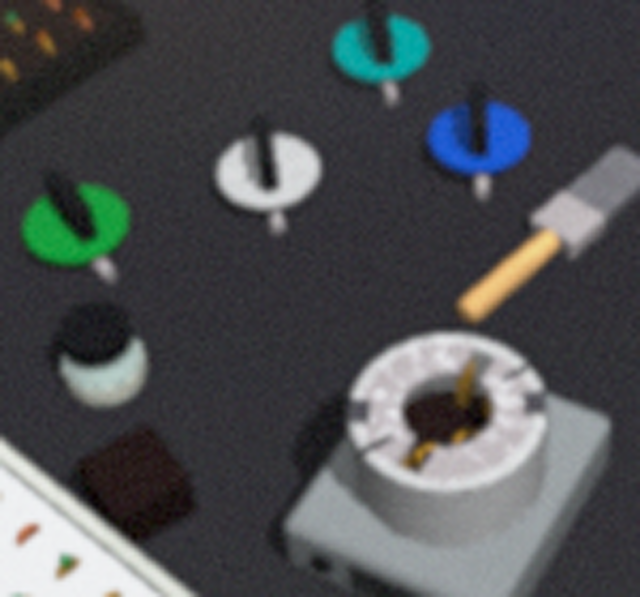

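The crop confirms it: plain aluminium disc, black bar and steel pin at (268,165). The pot's slots are at about (478,365) and (415,455), black lines at (515,372) and (378,445), catches at (360,410) and (535,400). Rough yaws and the wrist camera offset next.

```bash
python3 - <<'E'
from h import *
m=camera_model("scene");S=lambda u,v:(165+u/4.267,125+v/4.264)
p=[ray(m,S(*u),z) for u,z in(((278,222),.005),((478,365),.11),((415,455),.11),((360,410),.115),((535,400),.115))]
for x in p:print(x.round(4))
d=p[1]-p[2];print("slot yaw",np.degrees(np.arctan2(d[1],d[0])))
d=p[3]-p[4];print("catch yaw",np.degrees(np.arctan2(d[1],d[0])))
d=p[0]-[.455,-.305,.005];print("lid yaw",np.degrees(np.arctan2(d[1],d[0])))
s=get_state();w=camera_model("wrist");T=np.array(w["world_from_camera"]);r=R.from_quat(s["eef_rot"])
print("cam in tool",r.inv().apply(T[:3,3]-s["tool_pos"]).round(4),(r.inv().as_matrix()@T[:3,:3]).round(3).tolist(),np.array(w["camera_matrix"]).round(1).tolist())
E
```

```text
[ 0.4775 -0.2736  0.005 ]
[ 0.5486 -0.0129  0.11  ]
[0.6243 0.0038 0.11  ]
[ 0.6235 -0.0412  0.115 ]
[0.5499 0.0338 0.115 ]
slot yaw -167.56523062159096
catch yaw -45.544483313835975
lid yaw 54.330528578691606
cam in tool [-0.0007 -0.0728 -0.1449] [[1.0, 0.0, 0.0], [0.0, -0.96, -0.278], [0.0, 0.278, -0.96]] [[346.7, 0.0, 283.1], [0.0, 346.7, 211.2], [0.0, 0.0, 1.0]]
```

apply_moves(
  series=[
    {"x": -0.036, "y": -0.0645, "fingers": 1},
    {"x": -0.036, "y": -0.0645},
    {"x": -0.036, "y": -0.0645},
    {"x": -0.036, "y": -0.0645},
  ],
)

```text
schema error: expected keys x, y, z, wx, wy, wz, fingers
```

apply_moves(
  series=[
    {"x": -0.036, "y": -0.0645, "z": 0, "wx": 0, "wy": 0, "wz": 0, "fingers": 1},
    {"x": -0.036, "y": -0.0645, "z": 0, "wx": 0, "wy": 0, "wz": 0, "fingers": 1},
    {"x": -0.036, "y": -0.0645, "z": 0, "wx": 0, "wy": 0, "wz": 0, "fingers": 1},
    {"x": -0.036, "y": -0.0645, "z": 0, "wx": 0, "wy": 0, "wz": 0, "fingers": 1},
    {"x": -0.036, "y": -0.0645, "z": 0, "wx": 0, "wy": 0, "wz": 0, "fingers": 1},
    {"x": 0, "y": 0, "z": 0, "wx": 0, "wy": 0, "wz": -0.059, "fingers": 1},
    {"x": 0, "y": 0, "z": 0, "wx": 0, "wy": 0, "wz": -0.059, "fingers": 1},
    {"x": 0, "y": 0, "z": 0, "wx": 0, "wy": 0, "wz": -0.059, "fingers": 1},
  ],
)

```text
clock: 1.1
tool_pos: [0.4236, -0.3418, 0.2346]
eef_rot: [0.95, -0.313, -0.002, -0.001]
contact_force: [-0.4, -0.5, -0.3]
opening: 0.999
```

```bash
python3 - <<'E'
from h import *
s=get_state();m=camera_model("wrist");a,d=snapshot("wrist")
print(s["q"].round(2),s["tool_pos"].round(4))
np.savez("w1.npz",a=a,d=d);import pickle;pickle.dump((s,m),open("w1.pkl","wb"))
print(proj(m,[.455,-.305,.023]))
cv2.imwrite("pics/w1.png",a[:,:,::-1])
E
```

```text
[ 0.8   0.6  -0.33  1.81  0.26  0.78 -0.3 ] [ 0.4236 -0.3418  0.2346]
[287.7053703  136.67280188]
```

View pics/w1.png

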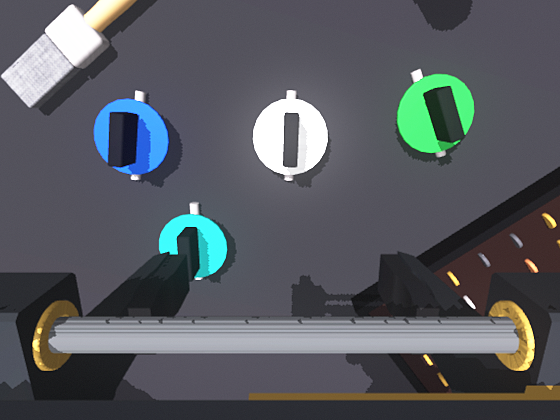

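```bash
python3 - <<'E'
from h import *
import pickle
s,m=pickle.load(open("w1.pkl","rb"));a=np.load("w1.npz")["a"]
h=cv2.cvtColor(a,cv2.COLOR_RGB2HSV);k=((h[...,2]>150)&(h[...,1]<50)).astype(np.uint8)
k[:, :235]=0;k[:,345:]=0;k[:70]=0;k[200:]=0
pts=cv2.findContours(k,0,1)[0];c=max(pts,key=cv2.contourArea)[:,0].astype(float)
P=np.array([ray(m,u,.0205) for u in c])[:,:2]   # disc outline
import cv2
(cx,cy),r=cv2.minEnclosingCircle(P.astype(np.float32))
f=P
for i in range(5):
  A=np.c_[2*f,np.ones(len(f))];q=np.linalg.lstsq(A,(f**2).sum(1),rcond=None)[0];R0=np.sqrt(q[2]+q[:2]@q[:2])
  e=abs(np.hypot(*(P-q[:2]).T)-R0);f=P[e<.002]
print("disc",q[:2].round(4),R0.round(4),len(f),len(P))
# pins
up=c[c[:,1]<c[:,1].min()+4].mean(0);dn=c[c[:,1]>c[:,1].max()-3].mean(0);print(up,dn)
A=ray(m,up,.007);B=ray(m,dn,.007);d=A-B
yaw=np.degrees(np.arctan2(d[1],d[0]));print("pins mid",((A+B)/2).round(4),"len",np.linalg.norm(d),"yaw",yaw)
r=R.from_quat(s["eef_rot"]);X=r.as_matrix()
print("tool x yaw",np.degrees(np.arctan2(X[1,0],X[0,0])),"tilt",X[:,2].round(4))
g=np.array([*q[:2],s["tool_pos"][2]])-s["tool_pos"];print("tool shift units",(r.inv().apply(g)/.8).round(4),r.inv().apply(g))
E
```

```text
disc [ 0.4562 -0.3069] 0.0378 203 237
[290.5         90.85714286] [288.         179.36363636]
pins mid [ 0.4557 -0.3069  0.007 ] len 0.09126962291300698 yaw 52.10577980463271
tool x yaw -36.50176843799493 tilt [-0.0037  0.0041 -1.    ]
tool shift units [ 0.0068 -0.0593  0.    ] [ 5.47030242e-03 -4.74328253e-02  2.14074286e-05]
```

apply_moves(
  series=[
    {"x": 0.0068, "y": -0.0593, "z": 0, "wx": 0, "wy": 0, "wz": 0.008, "fingers": 1},
    {"x": 0, "y": 0, "z": 0.06, "wx": 0, "wy": 0, "wz": 0, "fingers": 0.4},
    {"x": 0, "y": 0, "z": 0.06, "wx": 0, "wy": 0, "wz": 0, "fingers": 0.2},
    {"x": 0, "y": 0, "z": 0.06, "wx": 0, "wy": 0, "wz": 0, "fingers": 0.2},
  ],
)

```text
clock: 1.65
tool_pos: [0.4594, -0.3085, 0.09]
eef_rot: [0.944, -0.33, 0.003, -0.001]
contact_force: [1.0, -1.1, 0.3]
opening: 0.682
```

```bash
cat > g.py <<'E'
from h import *
import sys
x,y,z,yaw=map(float,sys.argv[1:5])
s=get_state();r=R.from_quat(s["eef_rot"]);X=r.as_matrix();print(s["clock"],s["tool_pos"].round(4),"F",s["contact_force"].round(2),"M",s["moment"].round(3),"q",s["q"].round(2),"op",round(s["opening"],3))
v=r.inv().apply(np.array([x,y,z])-s["tool_pos"])/.8
G=R.from_euler("z",yaw,degrees=True)*R.from_euler("x",180,degrees=True)
w=(r.inv()*G).as_rotvec()/np.pi
print("xyz",v.round(4),"w",w.round(4),"toolx yaw",round(np.degrees(np.arctan2(X[1,0],X[0,0])),2),"zdir",X[:,2].round(4))
E
python3 g.py .4560 -.3069 .03 -37.9
```

```text
1.65 [ 0.4594 -0.3085  0.09  ] F [ 1.03 -1.09  0.33] M [-0.055  0.002 -0.021] q [ 0.64  0.82 -0.21  1.9   0.36  0.45 -0.51] op 0.682
xyz [-0.0049  0.0013  0.0749] w [-0.0009 -0.0014 -0.0035] toolx yaw -38.52 zdir [ 5.3e-03 -5.0e-04 -1.0e+00]
```

apply_moves(
  series=[
    {"x": -0.0049, "y": 0.0013, "z": 0.037, "wx": -0.001, "wy": -0.0014, "wz": -0.0035, "fingers": 0.1},
    {"x": 0, "y": 0, "z": 0.025, "wx": 0, "wy": 0, "wz": 0, "fingers": 0.1},
  ],
)

```text
clock: 1.9
tool_pos: [0.4539, -0.3063, 0.0362]
eef_rot: [0.945, -0.327, -0.002, 0.0]
contact_force: [0.2, -0.4, -0.3]
opening: 0.549
```

```bash
python3 g.py .4560 -.3069 .03 -37.9
```

```text
1.9 [ 0.4539 -0.3063  0.0362] F [ 0.22 -0.45 -0.34] M [-0.056 -0.072  0.008] q [ 0.6   0.91 -0.16  1.93  0.4   0.34 -0.54] op 0.549
xyz [ 0.0026 -0.0011  0.0077] w [ 0.0006  0.0015 -0.0017] toolx yaw -38.21 zdir [-0.0047  0.0014 -1.    ]
```

apply_moves(
  series=[
    {"x": 0.0026, "y": -0.0011, "z": 0.0077, "wx": 0.0006, "wy": 0.0015, "wz": -0.0017, "fingers": 0.1},
    {"x": 0, "y": 0, "z": 0, "wx": 0, "wy": 0, "wz": 0, "fingers": -1},
    {"x": 0, "y": 0, "z": 0, "wx": 0, "wy": 0, "wz": 0, "fingers": -1},
    {"x": 0, "y": 0, "z": 0, "wx": 0, "wy": 0, "wz": 0, "fingers": -1},
    {"x": 0, "y": 0, "z": 0, "wx": 0, "wy": 0, "wz": 0, "fingers": -1},
  ],
  force=45,
)

```text
clock: 2.52
tool_pos: [0.4564, -0.3077, 0.0307]
eef_rot: [0.945, -0.327, 0.001, 0.0]
contact_force: [0.2, -0.5, -1.4]
opening: 0.156
```

```bash
python3 g.py .4560 -.3069 .15 -37.9
```

```text
2.525 [ 0.4564 -0.3077  0.0307] F [ 0.25 -0.53 -1.44] M [-0.025 -0.079  0.034] q [ 0.6   0.92 -0.15  1.92  0.4   0.32 -0.54] op 0.156
xyz [-0.0008 -0.0004 -0.1491] w [ 0.0001 -0.0005 -0.0015] toolx yaw -38.17 zdir [ 0.001  -0.0013 -1.    ]
```

apply_moves(
  series=[
    {"x": 0, "y": 0, "z": -0.02, "wx": 0, "wy": 0, "wz": 0, "fingers": -1},
    {"x": 0, "y": 0, "z": -0.07, "wx": 0, "wy": 0, "wz": 0, "fingers": -1},
    {"x": 0, "y": 0, "z": -0.07, "wx": 0, "wy": 0, "wz": 0, "fingers": -1},
    {"x": 0, "y": 0, "z": -0.07, "wx": 0, "wy": 0, "wz": 0, "fingers": -1},
    {"x": -0.039, "y": -0.059, "z": 0, "wx": 0, "wy": 0, "wz": 0, "fingers": -1},
    {"x": -0.039, "y": -0.059, "z": 0, "wx": 0, "wy": 0, "wz": 0, "fingers": -1},
    {"x": -0.039, "y": -0.059, "z": 0, "wx": 0, "wy": 0, "wz": 0, "fingers": -1},
  ],
)

```text
clock: 3.4
tool_pos: [0.471, -0.1406, 0.2274]
eef_rot: [0.943, -0.333, 0.006, 0.002]
contact_force: [1.1, 0.7, -1.7]
opening: 0.152
```

```bash
python3 g.py .479 -.025 .235 -77
```

```text
3.4 [ 0.471  -0.1406  0.2274] F [ 1.05  0.68 -1.74] M [-0.013 -0.083  0.003] q [ 0.38  0.54 -0.3   1.98  0.26  0.65 -0.76] op 0.152
xyz [-0.083  -0.1187 -0.0104] w [-0.0014 -0.0036  0.2115] toolx yaw -38.93 zdir [ 0.0094 -0.0071 -0.9999]
```

apply_moves(
  series=[
    {"x": -0.0415, "y": -0.0594, "z": -0.005, "wx": 0, "wy": 0, "wz": 0, "fingers": -1},
    {"x": -0.0415, "y": -0.0594, "z": -0.005, "wx": 0, "wy": 0, "wz": 0, "fingers": -1},
    {"x": 0, "y": 0, "z": 0, "wx": 0, "wy": 0, "wz": 0.053, "fingers": -1},
    {"x": 0, "y": 0, "z": 0, "wx": 0, "wy": 0, "wz": 0.053, "fingers": -1},
    {"x": 0, "y": 0, "z": 0, "wx": 0, "wy": 0, "wz": 0.053, "fingers": -1},
    {"x": 0, "y": 0, "z": 0, "wx": 0, "wy": 0, "wz": 0.053, "fingers": -1},
    {"x": 0, "y": 0, "z": 0, "wx": 0, "wy": 0, "wz": 0, "fingers": -1},
  ],
)

```text
clock: 4.28
tool_pos: [0.4776, -0.0135, 0.2428]
eef_rot: [0.78, -0.626, 0.008, -0.004]
contact_force: [0.1, -0.1, -1.3]
opening: 0.156
```

```bash
python3 g.py .479 -.025 .235 -77; python3 - <<'E'
from h import *
import pickle
s=get_state();m=camera_model("wrist");a,d=snapshot("wrist")
np.savez("w2.npz",a=a,d=d);pickle.dump((s,m),open("w2.pkl","wb"))
cv2.imwrite("pics/w2.png",a[:,:,::-1])
E
```

```text
4.275 [ 0.4776 -0.0135  0.2428] F [ 0.11 -0.07 -1.29] M [ 0.017  0.012 -0.003] q [-0.02  0.49 -0.08  2.01  0.07  0.63 -1.5 ] op 0.156
xyz [0.0143 0.0015 0.0098] w [-0.0052 -0.0021 -0.0026] toolx yaw -77.47 zdir [ 0.0175 -0.0029 -0.9998]
```

View pics/w2.png

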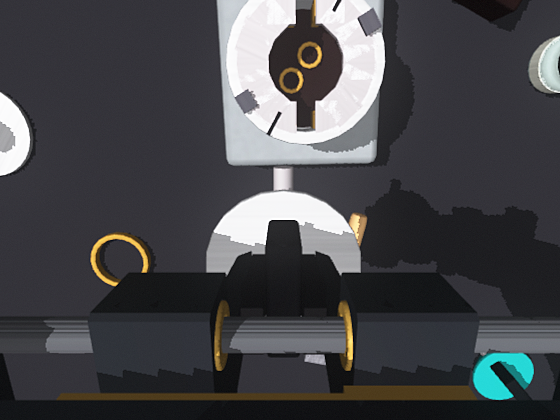

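The pot is at (305,62), slots at (305,10) and (305,125), with the held lid's pin at (283,178). The pot is cut off at the top, so I back off a bit and level out to measure it.

apply_moves(
  series=[
    {"x": 0.016, "y": 0.035, "z": 0, "wx": -0.005, "wy": -0.002, "wz": -0.0026, "fingers": -1},
    {"x": 0, "y": 0, "z": 0, "wx": 0, "wy": 0, "wz": 0, "fingers": -1},
    {"x": 0, "y": 0, "z": 0, "wx": 0, "wy": 0, "wz": 0, "fingers": -1},
  ],
)

```text
clock: 4.7
tool_pos: [0.4531, -0.0319, 0.2435]
eef_rot: [0.786, -0.619, 0.001, -0.001]
contact_force: [0.5, 0.5, -0.7]
opening: 0.155
```

```bash
cat > pot.py <<'E'
from h import *
import pickle
s=get_state();m=camera_model("wrist");a,d=snapshot("wrist")
np.savez("w3.npz",a=a,d=d);pickle.dump((s,m),open("w3.pkl","wb"))
# rectify the plane z=.11 to 0.25 mm/px
def rect(z,cx,cy,half,sc=.00025):
    n=int(2*half/sc);q=np.float32([[0,0],[n,0],[n,n],[0,n]])
    src=np.float32([proj(m,[cx-half+x*sc,cy+half-y*sc,z]) for x,y in q])
    return cv2.warpPerspective(a,cv2.getPerspectiveTransform(src,q),(n,n)),n
im,n=rect(.11,.59,0,.075)
cv2.imwrite("pics/rect.png",im[:,:,::-1])
E
python3 pot.py; python3 g.py .479 -.025 .235 -77
```

```text
4.75 [ 0.4528 -0.0321  0.2434] F [-0.3   0.17 -0.92] M [-0.006  0.045 -0.018] q [ 0.04  0.46 -0.1   2.06  0.07  0.62 -1.45] op 0.15
xyz [-0.001  -0.0339  0.0106] w [-0.0007  0.      0.003 ] toolx yaw -76.46 zdir [ 2.1e-03  6.0e-04 -1.0e+00]
```

View pics/rect.png

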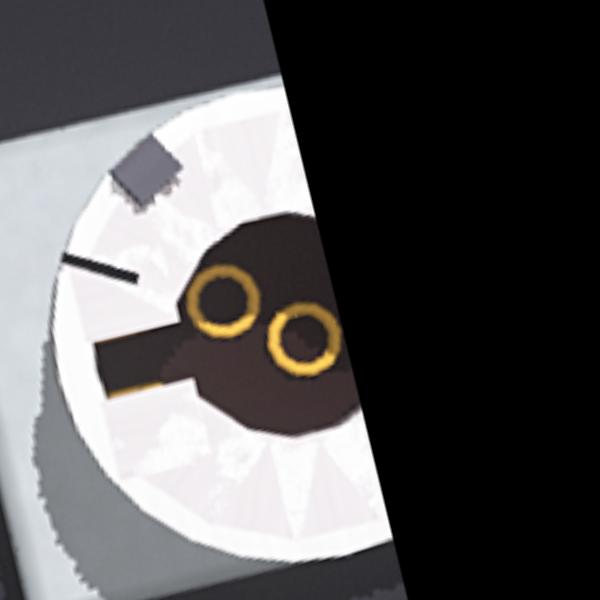

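I went the wrong way, since image-up is tool -y, but the rectified view already gives the slot yaw as about 13.5° and the centre near (0.589,-0.006). I move forward and fit properly.

apply_moves(
  series=[
    {"x": 0, "y": -0.05, "z": 0, "wx": -0.0007, "wy": 0, "wz": 0, "fingers": -1},
    {"x": 0, "y": 0, "z": 0, "wx": 0, "wy": 0, "wz": 0, "fingers": -1},
    {"x": 0, "y": 0, "z": 0, "wx": 0, "wy": 0, "wz": 0, "fingers": -1},
  ],
)

```text
clock: 5.12
tool_pos: [0.4928, -0.0215, 0.2434]
eef_rot: [0.787, -0.617, -0.0, -0.0]
contact_force: [-1.5, -0.1, -0.2]
opening: 0.155
```

```bash
cat >> pot.py <<'E'
def fit(P,R0,tol=.002):
    f=P
    for i in range(8):
        q=np.linalg.lstsq(np.c_[2*f,np.ones(len(f))],(f**2).sum(1),rcond=None)[0];r=np.sqrt(q[2]+q[:2]@q[:2])
        f=P[abs(np.hypot(*(P-q[:2]).T)-r)<max(tol,.006-i*.001)]
    return q[:2].round(4),round(r,4),len(f)
W=lambda c,cx=.59,cy=0,h=.075:np.c_[cx-h+c[:,0]*.00025,cy+h-c[:,1]*.00025]
g=cv2.cvtColor(im,cv2.COLOR_RGB2GRAY);k=(g<110).astype(np.uint8)
cs=cv2.findContours(k,cv2.RETR_EXTERNAL,cv2.CHAIN_APPROX_NONE)[0]
c=[c for c in cs if 30000<cv2.contourArea(c)<90000 and cv2.pointPolygonTest(c,(296,322),True)>-60]
for c in c:
    P=W(c[:,0].astype(float));r=np.hypot(*(P-P.mean(0)).T)
    print("hole",fit(P[r<.031],.028))
    (x,y),sz,an=cv2.minAreaRect(c);ctr=P.mean(0)
    far=P[r>.036];u=far-ctr;th=np.arctan2(u[:,1],u[:,0]);print("slots mean yaw",np.degrees(np.angle(np.mean(np.exp(2j*th))))/2,"rect",W(np.array([[x,y]])),np.array(sz)*.25,an)
cv2.drawContours(im,cs,-1,(255,0,0),1)
# held lid: disc rim, pin
h=cv2.cvtColor(a,cv2.COLOR_RGB2HSV)
out=np.hstack([cv2.resize(im,(420,420)),a[:,140:440]])
cv2.imwrite("pics/w3.png",out[:,:,::-1])
E
python3 pot.py; python3 g.py .589 -.006 .235 -76.5
```

```text
hole (array([ 0.5877, -0.0059]), np.float64(0.0277), 557)
slots mean yaw 12.840772547571463 rect [[ 0.58848386 -0.00525354]] [55.30425262 90.68302917] 49.740509033203125
5.175 [ 0.4932 -0.0213  0.2435] F [-0.87  0.06 -0.89] M [ 0.041  0.001 -0.059] q [ 0.01  0.51 -0.09  1.95  0.07  0.68 -1.46] op 0.154
xyz [ 0.0099 -0.1209  0.0108] w [-0.0002  0.0002  0.0014] toolx yaw -76.25 zdir [ 6.e-04  9.e-04 -1.e+00]
```

View pics/w3.png

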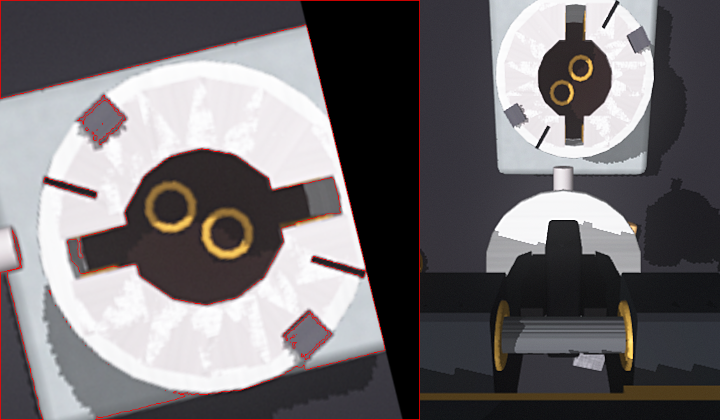

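```bash
python3 - <<'E'
from h import *
import pickle
s,m=pickle.load(open("w3.pkl","rb"));a=np.load("w3.npz")["a"]
r=R.from_quat(s["eef_rot"]);z0=s["tool_pos"][2]-.0307
g=cv2.cvtColor(a,cv2.COLOR_RGB2GRAY);print(g[158:196:2,283]);print(g[180,265:302:1])
for z in(z0+.005,z0+.0):
  for u in((283,166.5),(283,190)):print(u,r.inv().apply(ray(m,u,z)-s["tool_pos"]).round(4))
k=(g>150).astype(np.uint8);k[:186]=0;k[232:]=0
P=[]
for row in range(195,228,3):
  xs=np.flatnonzero(k[row]);xs=xs[(xs>190)&(xs<370)]
  if len(xs):P+= [(xs.min(),row),(xs.max()+1,row)]
P=np.array([r.inv().apply(ray(m,p,z0+.023)-s["tool_pos"])[:2] for p in P])
q=np.linalg.lstsq(np.c_[2*P,np.ones(len(P))],(P**2).sum(1),rcond=None)[0];print("disc in tool",q[:2].round(4),np.sqrt(q[2]+q[:2]@q[:2]).round(4),P.round(4).tolist())
E
```

```text
[209 207 205 214  84 137 235 230 230 229 230 229 230 229 230 217 132 255
 249]
[ 69  69  70  69  68  66  67  55 122 201 216 225 230 233 235 236 235 234
 229 226 217 212 203 189 174 154 129  97  76  67  68  68  68  69  71  69
  70]
(283, 166.5) [-0.001  -0.0463  0.0257]
(283, 190) [-0.001  -0.0344  0.0257]
(283, 166.5) [-0.001  -0.0455  0.0307]
(283, 190) [-0.001  -0.0333  0.0307]
disc in tool [-0.0009 -0.0004] 0.0376 [[-0.0132, -0.0361], [0.0112, -0.0361], [-0.0164, -0.0347], [0.0144, -0.0347], [-0.0196, -0.0333], [0.0176, -0.0333], [-0.0215, -0.0319], [0.0195, -0.0319], [-0.0234, -0.0305], [0.0214, -0.0305], [-0.0253, -0.0291], [0.0233, -0.0291], [-0.0272, -0.0276], [0.0247, -0.0276], [-0.0286, -0.0262], [0.0266, -0.0262], [-0.0296, -0.0247], [0.0276, -0.0247], [-0.0306, -0.0233], [0.0286, -0.0233], [-0.0316, -0.0218], [0.031, -0.0218]]
```

apply_moves(
  series=[
    {"x": 0.005, "y": -0.06, "z": 0, "wx": 0, "wy": 0, "wz": 0, "fingers": -1},
    {"x": 0.005, "y": -0.06, "z": 0, "wx": 0, "wy": 0, "wz": 0, "fingers": -1},
    {"x": 0, "y": 0, "z": 0.05, "wx": 0, "wy": 0, "wz": 0, "fingers": -1},
    {"x": 0, "y": 0, "z": 0.05, "wx": 0, "wy": 0, "wz": 0, "fingers": -1},
  ],
)

```text
clock: 5.68
tool_pos: [0.5905, -0.0064, 0.1642]
eef_rot: [0.787, -0.617, 0.002, -0.002]
contact_force: [0.4, -0.4, -0.9]
opening: 0.153
```

```bash
python3 g.py .588 -.007 .150 -76.4
```

```text
5.675 [ 0.5905 -0.0064  0.1642] F [ 0.36 -0.44 -0.92] M [-0.013  0.044 -0.024] q [-0.02  0.74 -0.08  1.75  0.09  0.65 -1.48] op 0.153
xyz [-0.0001  0.0033  0.0178] w [-0.0016 -0.0002  0.0008] toolx yaw -76.25 zdir [ 5.2e-03  7.0e-04 -1.0e+00]
```

apply_moves(
  series=[
    {"x": 0, "y": 0.0033, "z": 0.013, "wx": -0.0016, "wy": 0, "wz": 0.001, "fingers": -1},
    {"x": 0, "y": 0, "z": 0, "wx": 0, "wy": 0, "wz": 0, "fingers": -1},
  ],
)

```text
clock: 5.92
tool_pos: [0.5852, -0.0073, 0.1518]
eef_rot: [0.786, -0.619, -0.002, 0.002]
contact_force: [-0.1, 0.1, -0.6]
opening: 0.153
```

```bash
python3 g.py .588 -.007 .150 -76.4; python3 - <<'E'
from h import *
b,_=snapshot("scene");c,_=snapshot("side")
o=np.hstack([cv2.resize(b[185:270,225:320],(400,358),interpolation=2),cv2.resize(c[175:260,200:295],(400,358),interpolation=2)])
cv2.imwrite("pics/chk.png",o[:,:,::-1])
E
```

```text
5.925 [ 0.5852 -0.0073  0.1518] F [-0.09  0.11 -0.59] M [-0.026 -0.038 -0.006] q [-0.02  0.75 -0.08  1.77  0.09  0.63 -1.48] op 0.153
xyz [ 0.0004 -0.0035  0.0022] w [ 0.002   0.0002 -0.0002] toolx yaw -76.43 zdir [-0.0062 -0.001  -1.    ]
```

View pics/chk.png

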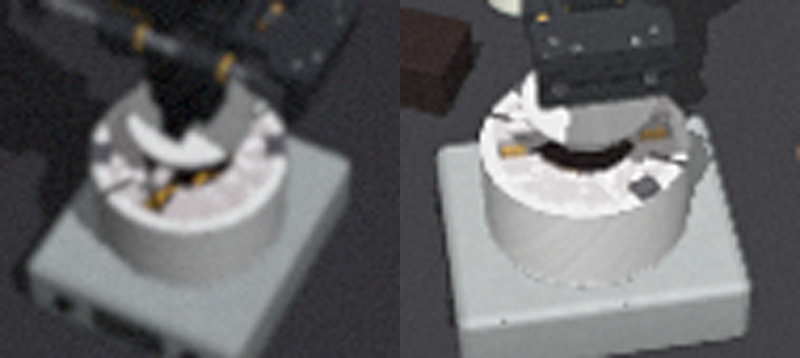

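Pins sit over the slots in both views. I correct the last 3 mm, then lower.

apply_moves(
  series=[
    {"x": 0.0004, "y": -0.0033, "z": 0, "wx": 0.002, "wy": 0, "wz": 0, "fingers": -1},
  ],
)

```text
clock: 6.15
tool_pos: [0.5897, -0.0069, 0.1542]
eef_rot: [0.786, -0.619, 0.002, -0.002]
contact_force: [0.0, 0.6, -1.0]
opening: 0.157
```

```bash
python3 g.py .588 -.007 .150 -76.4
```

```text
6.15 [ 0.5897 -0.0069  0.1542] F [ 0.04  0.61 -0.96] M [ 0.013 -0.015  0.022] q [-0.02  0.75 -0.08  1.76  0.09  0.63 -1.48] op 0.157
xyz [-0.0004  0.0022  0.0053] w [-0.0017 -0.0001 -0.0002] toolx yaw -76.43 zdir [ 5.3e-03  9.0e-04 -1.0e+00]
```

apply_moves(
  series=[
    {"x": -0.0003, "y": 0.0012, "z": 0, "wx": -0.0008, "wy": 0, "wz": 0, "fingers": -1},
  ],
)

```text
clock: 6.28
tool_pos: [0.5895, -0.007, 0.1553]
eef_rot: [0.786, -0.619, 0.002, -0.002]
contact_force: [-0.7, -0.2, -1.3]
opening: 0.153
```

```bash
python3 g.py .588 -.007 .150 -76.4;python3 -c "
from h import *
for i in range(3): snapshot('side'); print(get_state()['tool_pos'])"
```

```text
6.275 [ 0.5895 -0.007   0.1553] F [-0.72 -0.15 -1.3 ] M [0.019 0.053 0.007] q [-0.02  0.75 -0.08  1.76  0.09  0.63 -1.48] op 0.153
xyz [-0.0004  0.0018  0.0066] w [-0.0016 -0.0003 -0.0002] toolx yaw -76.44 zdir [ 5.e-03  4.e-04 -1.e+00]
[ 0.58930788 -0.00691162  0.15529321]
[ 0.58913446 -0.00688567  0.15500853]
[ 0.58896822 -0.00690443  0.15476143]
```

apply_moves(
  series=[
    {"x": -0.0003, "y": 0.0008, "z": 0.006, "wx": -0.0012, "wy": 0, "wz": 0, "fingers": -1},
    {"x": 0, "y": 0, "z": 0.006, "wx": 0, "wy": 0, "wz": 0, "fingers": -1},
  ],
)

```text
clock: 6.68
tool_pos: [0.5885, -0.0068, 0.145]
eef_rot: [0.786, -0.619, 0.0, 0.0]
contact_force: [0.4, 0.5, -1.2]
opening: 0.159
```

```bash
python3 g.py .588 -.007 .1227 -76.4
```

```text
6.675 [ 0.5885 -0.0068  0.145 ] F [ 0.37  0.5  -1.23] M [ 0.002 -0.006  0.005] q [-0.02  0.76 -0.07  1.77  0.09  0.61 -1.49] op 0.159
xyz [0.0001 0.0006 0.0279] w [-0.0001 -0.0002 -0.0002] toolx yaw -76.43 zdir [ 5.e-04 -6.e-04 -1.e+00]
```

Very close to target. Lowering in small steps while watching the force.

apply_moves(
  series=[
    {"x": 0, "y": 0.0004, "z": 0.006, "wx": 0, "wy": 0, "wz": 0, "fingers": -1},
    {"x": 0, "y": 0, "z": 0.006, "wx": 0, "wy": 0, "wz": 0, "fingers": -1},
  ],
)

```text
clock: 6.92
tool_pos: [0.5879, -0.0068, 0.1343]
eef_rot: [0.786, -0.619, 0.0, 0.0]
contact_force: [1.2, 0.6, -1.3]
opening: 0.153
```

```bash
python3 g.py .588 -.007 .1227 -76.4
```

```text
6.925 [ 0.5879 -0.0068  0.1343] F [ 1.17  0.64 -1.35] M [ 0.003 -0.029 -0.027] q [-0.03  0.78 -0.07  1.78  0.09  0.59 -1.49] op 0.153
xyz [ 0.0002 -0.0001  0.0145] w [ 0.0002 -0.0002 -0.0002] toolx yaw -76.43 zdir [-4.e-04 -6.e-04 -1.e+00]
```

apply_moves(
  series=[
    {"x": 0, "y": 0, "z": 0.006, "wx": 0, "wy": 0, "wz": 0, "fingers": -1},
    {"x": 0, "y": 0, "z": 0.005, "wx": 0, "wy": 0, "wz": 0, "fingers": -1},
    {"x": 0, "y": 0, "z": 0.003, "wx": 0, "wy": 0, "wz": 0, "fingers": -1},
  ],
)

```text
clock: 7.3
tool_pos: [0.5875, -0.0068, 0.1225]
eef_rot: [0.786, -0.619, -0.0, 0.001]
contact_force: [-5.5, -1.1, 19.7]
opening: 0.152
```

```bash
python3 g.py .588 -.007 .1227 -76.4
```

```text
7.3 [ 0.5875 -0.0068  0.1225] F [-5.47 -1.09 19.68] M [-0.015  1.01   0.003] q [-0.03  0.8  -0.07  1.78  0.09  0.57 -1.49] op 0.152
xyz [ 0.0003 -0.0005 -0.0003] w [ 0.0005 -0.0001 -0.0002] toolx yaw -76.43 zdir [-1.4e-03 -7.0e-04 -1.0e+00]
```

apply_moves(
  series=[
    {"x": 0, "y": 0, "z": 0, "wx": 0.0005, "wy": 0, "wz": 0, "fingers": -1},
  ],
)

```text
clock: 7.42
tool_pos: [0.5877, -0.0068, 0.1227]
eef_rot: [0.786, -0.619, 0.0, -0.0]
contact_force: [-0.1, -0.5, -0.2]
opening: 0.155
```

```bash
python3 g.py .588 -.007 .1227 -76.4; python3 - <<'E'
from h import *
b,_=snapshot("scene");c,_=snapshot("side")
o=np.hstack([cv2.resize(b[185:270,225:320],(400,358),interpolation=2),cv2.resize(c[175:260,200:295],(400,358),interpolation=2)])
cv2.imwrite("pics/chk2.png",o[:,:,::-1])
E
```

```text
7.425 [ 0.5877 -0.0068  0.1227] F [-0.09 -0.51 -0.19] M [-0.028  0.04  -0.008] q [-0.03  0.8  -0.07  1.78  0.09  0.57 -1.49] op 0.155
xyz [ 0.0003 -0.0003 -0.    ] w [-0.0002 -0.0002 -0.0002] toolx yaw -76.43 zdir [ 7.e-04 -3.e-04 -1.e+00]
```

View pics/chk2.png

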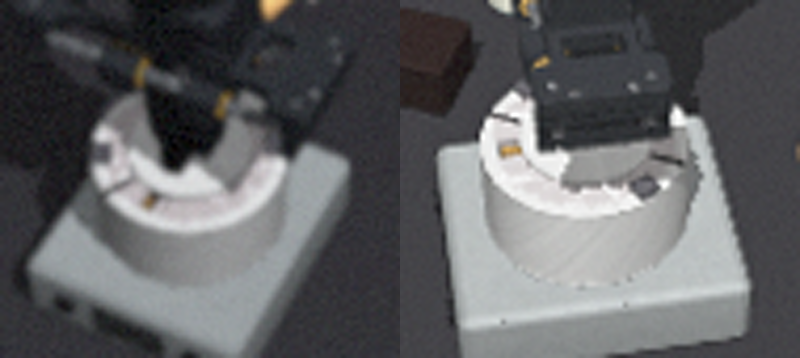

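Seated: disc on collar, TCP at 0.1227 as computed. Now the twist, in steps.

apply_moves(
  series=[
    {"x": 0, "y": 0, "z": 0, "wx": 0, "wy": 0, "wz": 0.03, "fingers": -1},
    {"x": 0, "y": 0, "z": 0, "wx": 0, "wy": 0, "wz": 0.03, "fingers": -1},
    {"x": 0, "y": 0, "z": 0, "wx": 0, "wy": 0, "wz": 0.03, "fingers": -1},
  ],
)

```text
clock: 7.9
tool_pos: [0.5879, -0.0073, 0.1226]
eef_rot: [-0.688, 0.726, -0.001, 0.0]
contact_force: [-0.6, -0.5, -0.5]
opening: 0.151
```

```bash
python3 g.py .5877 -.0068 .1227 -109.1
```

```text
7.9 [ 0.5879 -0.0073  0.1226] F [-0.56 -0.46 -0.51] M [0.023 0.064 0.108] q [-0.07  0.8   0.01  1.79 -0.01  0.56 -1.68] op 0.151
xyz [-0.0006  0.0003 -0.0001] w [-0.0004 -0.0001  0.0889] toolx yaw -93.1 zdir [ 1.1e-03 -5.0e-04 -1.0e+00]
```

apply_moves(
  series=[
    {"x": -0.0005, "y": 0, "z": 0, "wx": 0, "wy": 0, "wz": 0.03, "fingers": -1},
    {"x": 0, "y": 0, "z": 0, "wx": 0, "wy": 0, "wz": 0.03, "fingers": -1},
    {"x": 0, "y": 0, "z": 0, "wx": 0, "wy": 0, "wz": 0.018, "fingers": -1},
  ],
)

```text
clock: 8.28
tool_pos: [0.5879, -0.0075, 0.1226]
eef_rot: [-0.591, 0.807, -0.001, -0.0]
contact_force: [-0.4, -1.2, 0.2]
opening: 0.151
```

```bash
python3 g.py .5877 -.0068 .1227 -109.1
```

```text
8.275 [ 0.5879 -0.0075  0.1226] F [-0.36 -1.25  0.24] M [-0.03   0.09   0.113] q [-0.11  0.8   0.08  1.79 -0.1   0.56 -1.85] op 0.151
xyz [-0.0008  0.0004 -0.0002] w [-0.0004 -0.0004  0.0085] toolx yaw -107.57 zdir [ 9.0e-04 -1.5e-03 -1.0e+00]
```

apply_moves(
  series=[
    {"x": -0.0004, "y": 0, "z": 0, "wx": 0, "wy": 0, "wz": 0.008, "fingers": -1},
  ],
)

```text
clock: 8.4
tool_pos: [0.5878, -0.0074, 0.1226]
eef_rot: [-0.58, 0.814, -0.001, -0.0]
contact_force: [-1.0, -1.7, 0.7]
opening: 0.154
```

```bash
python3 - <<'E'
from h import *
import pickle
for i in range(2):s=get_state();m=camera_model("wrist");a,_=snapshot("wrist");print(s["moment"].round(3),s["tool_pos"].round(4))
np.savez("w5.npz",a=a);pickle.dump((s,m),open("w5.pkl","wb"))
sc,_=snapshot("side")
o=np.hstack([cv2.resize(a[100:320,170:400],(470,450),interpolation=2),cv2.resize(sc[175:260,200:270],(330,450),interpolation=2)])
cv2.imwrite("pics/w5.png",o[:,:,::-1])
E
python3 g.py .5877 -.0068 .1227 -109.1
```

```text
[-0.139  0.155  0.145] [ 0.5878 -0.0074  0.1226]
[-0.079  0.114  0.069] [ 0.5879 -0.0074  0.1226]
8.55 [ 0.5879 -0.0074  0.1226] F [ 0.12 -1.03 -0.63] M [-0.119  0.153  0.076] q [-0.11  0.8   0.08  1.79 -0.11  0.56 -1.87] op 0.158
xyz [-0.0007  0.0004 -0.0002] w [-0.0004 -0.0005  0.0007] toolx yaw -108.97 zdir [ 7.0e-04 -1.9e-03 -1.0e+00]
```

View pics/w5.png

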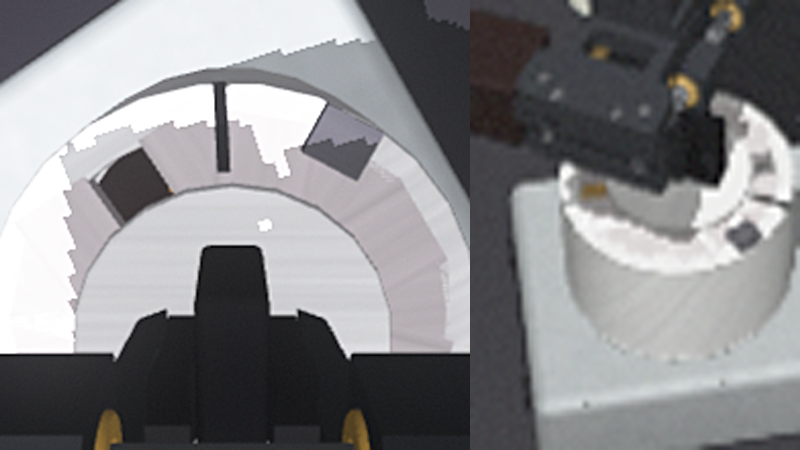

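```bash
python3 - <<'E'
from h import *
import pickle
s,m=pickle.load(open("w5.pkl","rb"))
U=lambda x,y:(170+x*230/470,100+y*220/450)
r=R.from_quat(s["eef_rot"])
A=ray(m,U(220,86),.11);B=ray(m,U(223.5,170),.11)
ab=[r.inv().apply(p-s["tool_pos"]) for p in(A,B)];print(np.round(ab,4))
d=A-B;print("line yaw",np.degrees(np.arctan2(d[1],d[0])))
# bar's far end top at z=.149, end face 25 mm out
for x in(203,264):print(r.inv().apply(ray(m,U(x,248),.149)-s["tool_pos"]).round(4))
# disc centre known in tool; line mid direction from disc centre
a=np.load("w5.npz")["a"];g=cv2.cvtColor(a,6)
E
```

```text
[[-0.0039 -0.0585  0.0127]
 [-0.0032 -0.0399  0.0126]]
line yaw -16.916111249857018
[-0.0064 -0.0339 -0.0264]
[ 0.0043 -0.0339 -0.0264]
```

```bash
python3 - <<'E'
from h import *
s=get_state();print(s["clock"],s["contact_force"].round(2),s["moment"].round(3));print(finish_job())
E
```

```text
8.55 [ 0.12 -1.03 -0.63] [-0.119  0.153  0.076]
the job is handed in; nothing more can be done
None
```

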